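# Free the shut tray of a slide reader with the release pin

### The job

The slide reader's tray is latched shut: take the green-handled release pin out of its stand, push it straight down through the small green-ringed hole in the reader's lid until the hidden spring catch gives, and keep it down until the tray has come all the way out. Then put the pin back in its stand, fully home. Be gentle with the reader, never pushing the pin against it with more than 20 N, and leave the other things on the bench where they are.

Things in the scene. Friction and masses are not known exactly. Their poses are not given: they have to be found in the camera images.
- reader: White slide reader fixed on the bench, 240 mm (x, front to back) by 180 (y) by 95 high, dark display on its lid. Origin: centre of its underside; z up; the tray's front faces -x. The hidden catch is sprung upward: 4 N at first touch, 0.4 N more per mm. It frees the tray after 6 mm (6.5 to 8 N with rubbing), meets a solid stop at 9 mm, and springs back up when let go.
- hole (a point): Centre of the round access hole, level with the lid's upper surface, inside a green ring of 24 mm; axes as the reader's. At x -45, y +45 mm in the reader's frame. 9 mm wide, 1 mm chamfer, lid 8 mm thick. Straight below is the catch, a flat steel pad 30 mm square, first touched 25 to 45 mm below the lid's upper surface: it differs from start to start and cannot be seen.
- tray (a joint): How far the tray has slid out of the reader's front (m): 0 shut, 0.045 all the way out. While the catch is held down a spring drives it out slowly, in about 1.5 s. If the catch is let up before about 28 mm, it hooks the tray again at about 22 mm and must be pushed down once more. A caught tray cannot be drawn out.
- tray_front (a point): Centre of the outer face of the tray's orange front (130 mm wide, 26 mm high, 8 mm thick), low on the reader's front; axes as the reader's. It moves along the reader's -x as the tray comes out.
- stand_mouth (a point): Centre of the mouth of the hole in the top of the pin's stand, 88 mm above the bench; z up. The stand: a grey block 40 by 40 mm on a white base 80 by 80 by 8 mm, fixed to the bench; the hole is 10 mm wide, 1 mm chamfer, 80 mm deep. It may be on either side of the reader.
- pin_grip (a point): Centre of the pin's green handle, a square bar 16 by 16 by 50 mm high, sides along x and y, z along the pin towards the handle. Below it a round steel shank 6 mm thick, 75 mm long; the tip is 100 mm below this point. At the start the pin stands upright in its stand, the handle's underside resting on the stand's top. About 60 g.
- pin_tip (a point): The pin's rounded lower end, on its axis; z along the pin towards the handle. 75 mm below the handle's underside.
- jar: White lidded jar 56 mm in diameter and 85 mm high, loose; bystander, leave alone. Origin: centre of its underside. It may stand on either side of the reader.
- slide_box: Blue box of glass slides, 99 by 84 by 36 mm, loose; bystander, leave alone. Origin: centre of its underside.
- counter: White tally counter with blue keys, 80 by 100 by 22 mm, loose; bystander, leave alone. Origin: centre of its underside.
There are look-alikes about, which are no part of the job. What is shaped like the part that bears stand_mouth but pink or turquoise is not meant.

How it is judged (in metres and radians):
On the way, in this order (a step that is already met when the one before it is completed fails the run):
1. the pin is drawn clear out of its stand (z of pin_tip in the frame of stand_mouth above 0.005 m), for 0.1 s.
2. the tray starts out, let go by the pin, whose tip is at least 25 mm down the reader's hole (value of joint tray above 0.006 m and z of pin_tip in the frame of hole below -0.025 m and horizontal distance between pin_tip and hole below 0.006 m), for 0.1 s.
3. the tray is all the way out (more than 41 mm) (value of joint tray above 0.041 m), for 0.1 s.
At the end, for the whole second after the job is handed in: The tray is all the way out (more than 41 mm of 45) and the pin is back in its stand, let go and at rest: upright within 0.1 rad, centred within 8 mm, its handle within 4 mm of resting on the stand's top (value of joint tray above 0.041 m and z of pin_tip in the frame of stand_mouth below -0.071 m and horizontal distance between pin_grip and stand_mouth below 0.008 m and angle between pin_grip's own z axis and vertical below 0.1 rad and linear speed of pin below 0.02 m/s); the robot touches nothing.
It fails at once if the pin pushes on the reader or its catch with more than 20 N (contact force between pin and reader above 20 N).
It fails at once if the jar is moved more than 20 mm (distance of jar from where it was at the start of the episode above 0.02 m).
It fails at once if the slide box is moved more than 20 mm (distance of slide_box from where it was at the start of the episode above 0.02 m).
It fails at once if the counter is moved more than 20 mm (distance of counter from where it was at the start of the episode above 0.02 m).
It also fails if it takes over 64 s, if anything falls off the work surface, if the arm or the gripper's body presses on something with over 40 N, if the wrist force passes 120 N, or if a joint passes its speed limit or range.

### The arm

A 6-joint arm with a two-finger parallel gripper is mounted at the origin on the work surface. World frame = base frame: x ahead of the robot, y to its left, z up, the work surface at z = 0. Lengths are in mm, angles in rad, forces in N, time in s.
With the tool pointing down it reaches from about 350 to 800 mm from the base axis. Payload 7.3 kg.
Tool frame: the origin (TCP) lies between the finger pads; the fingertips stand 14 mm ahead of it and the grasp point (between the pads) lies 5 mm behind it (arm.tip_extent is the distance from the TCP to the fingertips, in mm); z points along the fingers, y is the direction in which the jaws open and shut (so a half turn about z gives the same grasp; the last joint's range is limited). The gripper opens to 85 mm and grips with 20 to 120 N. Pads are 22 mm wide; open, the fingers measure 114 mm over their backs; the gripper's body (76 mm by 85 mm) begins 54 mm behind the grasp point. The pads swing forward as they close: fully open they stand 13 mm farther back than shut.
Start: joints at [-1.494, 0.342, 1.524, -0, 1.275, -0.146], TCP at [116.026, -512.036, 245.322] pointing down, gripper open.
Joint ranges: [-2.53, 2.53], [-0.77, 2.02], [0.04, 2.7], [-1, 4.14], [0.28, 2.66], [-3.11, 3.11]. Speed limits (rad/s): [2.57, 2.57, 3.14, 3.14, 3.14, 3.14].

### API

Orientations are given as a rotation vector (axis times angle).
In Python, from plant import arm gives the robot as it stands. Calls block until the motion is done:
- arm.movep(position, orientation): joint-space move of the TCP to a pose.
- arm.line_to(position, speed=150, attitude=None): straight line of the TCP; attitude=None keeps the orientation; speed is the mean speed in mm/s.
- arm.goto_joints(angles): joint-space move.
- arm.set_gripper(opening, squeeze=None): finger opening in mm; squeeze is the grip in N (None keeps the last); returns when the fingers have stopped.
- arm.wait(seconds).
- arm.ik(position, orientation): joint angles nearest the present ones, or None.
- arm.read_state(): the state.
- arm.read_camera(name): name is "scene" or "top" or "wrist"; returns the picture (480x640x3 uint8, red, green, blue); there is no depth.
- arm.get_calibration(name): a dict with "camera_matrix" (3x3 intrinsics, pixels), "dist" ([k1, k2, p1, p2, k3] as OpenCV has them; the pictures are not rectified), "rvec" (rotation vector, rad) and "tvec" (3), from world to camera coordinates, as OpenCV has them. Camera axes: x right, y down, z forward; pixel columns grow to the right and rows downward; lengths in mm; the calibration is good to about 2 mm. A picture is of the moment at which its call begins: read the wrist's pose just before it. get_calibration takes no time and is no camera call; for the wrist camera it gives the pose at the moment of the call.
A pose or a line that the arm cannot do raises arm.MotionError and nothing moves.
- arm.job_done(): hands the job in, once; it reports no verdict.
The state is a dict: "time_s": time; "joints": joint angles; "qd": joint speeds; "joint_efforts": joint torques, N m; "position": TCP position; "eef_rot": TCP orientation; "force": force on the tool from outside, world axes, zero at the start; "ft_torque": the same for the moment, N m; "gripper_width": finger opening in mm.
Only numpy, scipy, OpenCV 4.12 (cv2) and the standard library are available. Lean on these libraries where they do the work, as an engineer would, in place of code of your own. Each camera call takes 0.05 s, during which the arm holds its last target.

## Working session

There is one attempt and no reset: what is moved stays moved. The work goes in short steps, each a Python script; the robot and the scene stay as the last script left them, time stands still between calls to the robot, and variables do not carry over. Pictures are saved under pics/ and viewed, and the job is handed in when it is done.

```bash
ls; mkdir -p pics; python3 - <<'E'
from plant import arm
import cv2
for n in("scene","top","wrist"):
    im=arm.read_camera(n); cv2.imwrite(f"pics/{n}0.png",im[:,:,::-1])
    c=arm.get_calibration(n); print(n,c)
print(arm.read_state())
E
```

```text
pics
scene {'camera_matrix': array([[457.41884773,   0.        , 320.25542506],
       [  0.        , 457.41884773, 239.94628174],
       [  0.        ,   0.        ,   1.        ]]), 'dist': array([-0.03263847,  0.        ,  0.        ,  0.        ,  0.        ]), 'rvec': array([ 2.06451981,  1.07146152, -0.4785151 ]), 'tvec': array([-235.5890458 , -204.96746201, 1328.56408148])}
top {'camera_matrix': array([[486.53365696,   0.        , 328.7213855 ],
       [  0.        , 486.53365696, 241.06940739],
       [  0.        ,   0.        ,   1.        ]]), 'dist': array([0.01616118, 0.        , 0.        , 0.        , 0.        ]), 'rvec': array([ 2.1691519 , -2.18907262,  0.09546589]), 'tvec': array([ -22.49467322,  453.65807365, 1364.56573071])}
wrist {'camera_matrix': array([[350.37115889,   0.        , 317.08187837],
       [  0.        , 350.37115889, 239.84505978],
       [  0.        ,   0.        ,   1.        ]]), 'dist': array([-0.00552789,  0.        ,  0.        ,  0.        ,  0.        ]), 'rvec': array([-2.26278546,  1.80620218,  0.27472752]), 'tvec': array([-523.436819  ,  -38.86602837,  379.95460043])}
{'time_s': 0.15, 'joints': array([-1.49399935e+00,  3.42569282e-01,  1.52477046e+00, -4.71240891e-06,
        1.27539569e+00, -1.45990584e-01]), 'qd': array([ 0.00156375, -0.002213  , -0.00282832, -0.00052792,  0.00018936,
        0.00035906]), 'joint_efforts': array([ 1.27671512e-03, -4.33909285e+01, -2.46147805e+01, -1.33774179e-04,
        5.79850501e-03,  6.16859268e-06]), 'position': array([ 116.002498  , -511.74618586,  244.79164145]), 'eef_rot': array([-3.12098605e+00, -3.49105755e-01, -5.49950341e-05]), 'force': array([-0.94979997, -0.14600248, -0.32188555]), 'ft_torque': array([-0.02598497, -0.01078195,  0.04001484]), 'gripper_width': 85.41245548651322}
```

View pics/scene0.png

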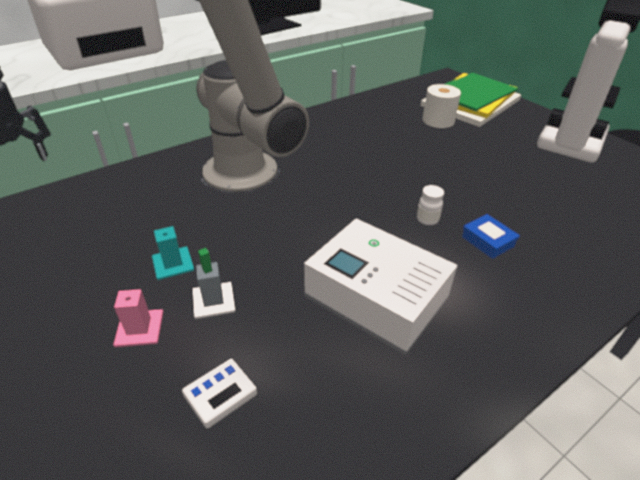

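View pics/top0.png

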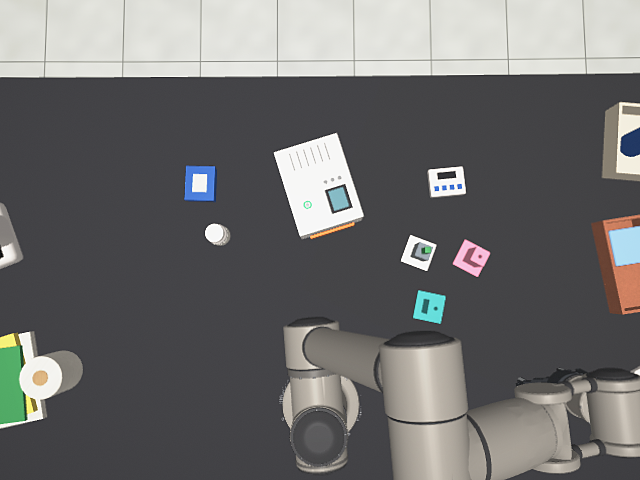

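View pics/wrist0.png

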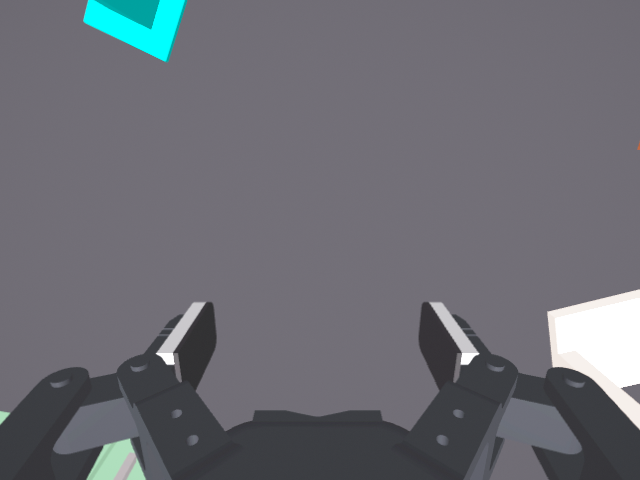

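Scene view: the grey stand on its white base, with the green pin in it, is at (208,283) in the scene picture and (420,252) in top. The look-alikes are pink at top (472,257) and turquoise at top (430,306). Only the grey one fits, and it is the one holding the pin. The reader's green ring is at top (307,205). I'll enlarge both to confirm.

```bash
python3 - <<'E'
import cv2,numpy as np
t=cv2.imread("pics/top0.png"); s=cv2.imread("pics/scene0.png")
def c(im,x,y,w,h,k): return cv2.resize(im[y:y+h,x:x+w],None,fx=k,fy=k,interpolation=cv2.INTER_CUBIC)
a=c(t,395,230,50,45,8); b=c(t,265,125,100,115,4)
cv2.imwrite("pics/c1.png",a);cv2.imwrite("pics/c2.png",b)
cv2.imwrite("pics/c3.png",c(s,180,235,70,85,7));cv2.imwrite("pics/c4.png",c(s,300,215,160,130,5))
E
```

```text
(no output)
```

View pics/c1.png

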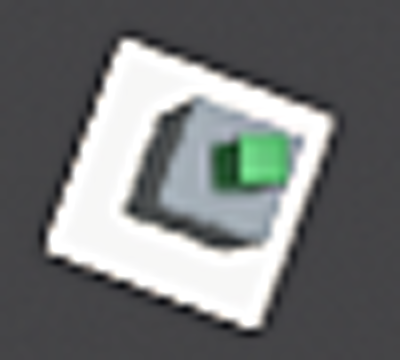

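View pics/c2.png

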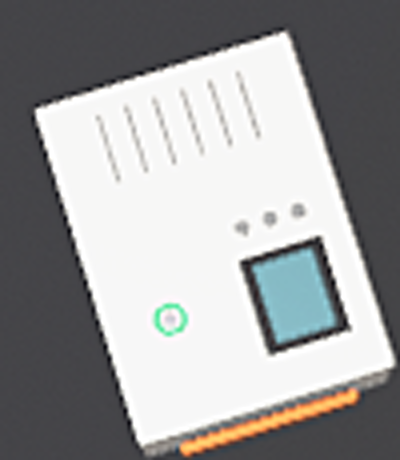

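View pics/c3.png

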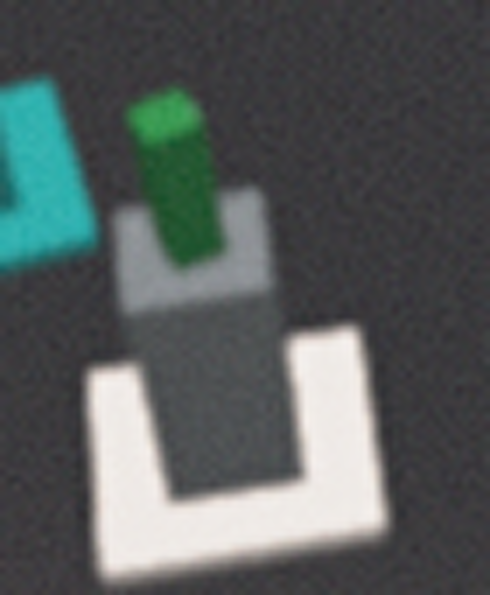

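View pics/c4.png

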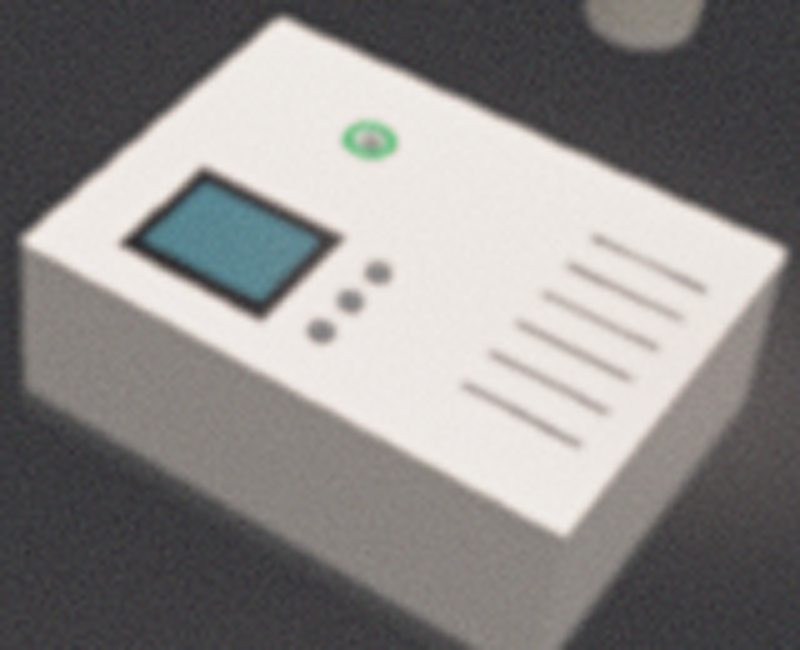

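```bash
cat > h.py <<'E'
from plant import arm
import cv2,numpy as np
from scipy.spatial.transform import Rotation as R
def ray(c,uv):
    p=cv2.undistortPoints(np.array([[uv]],float),c["camera_matrix"],c["dist"])[0,0]
    Rm=cv2.Rodrigues(c["rvec"])[0]; return -Rm.T@c["tvec"], Rm.T@np.array([p[0],p[1],1])
def onz(c,uv,z):
    o,d=ray(c,uv); return o+d*(z-o[2])/d[2]
def proj(c,P): return cv2.projectPoints(np.array(P,float).reshape(-1,3),c["rvec"],c["tvec"],c["camera_matrix"],c["dist"])[0][:,0]
def crop(x0,y0,k,u,v): return (x0+(u+.5)/k-.5, y0+(v+.5)/k-.5)
def down(yaw):  # tool z down, tool y (jaw) direction at angle yaw from world x
    y=np.array([np.cos(yaw),np.sin(yaw),0]); z=np.array([0,0,-1.]); x=np.cross(y,z)
    return R.from_matrix(np.c_[x,y,z]).as_rotvec()
E
python3 - <<'E'
from h import *
t=arm.get_calibration("top"); s=arm.get_calibration("scene")
np.set_printoptions(precision=1,suppress=True)
T=lambda u,v,z:onz(t,crop(395,230,8,u,v),z)
b=[T(*p,8) for p in((120,38),(335,115),(258,330),(47,250))]; print("base",np.array(b),np.mean(b,0), [np.linalg.norm(b[i]-b[i-1]) for i in range(4)], np.degrees(np.arctan2(*(b[1]-b[0])[1::-1])))
print("handle top",T(265,160,138))
S=lambda u,v,z:onz(s,crop(180,235,7,u,v),z)
print("handle top scene",np.mean([S(*p,138) for p in((127,115),(182,88),(203,115),(148,143))],0))
bs=[S(*p,8) for p in((88,367),(360,325),(387,530),(103,580))];print("base scene",np.mean(bs,0),np.array(bs))
ht=onz(t,crop(265,125,4,171,319),95); hs=onz(s,crop(300,215,5,370,140),95); print("hole",ht,hs)
r=np.array([onz(t,crop(265,125,4,*p),95) for p in((35,108),(290,30),(397,368),(140,445))]); print("reader",r,[np.linalg.norm(r[i]-r[i-1]) for i in range(4)])
rs=np.array([onz(s,crop(300,215,5,*p),95) for p in((20,240),(283,15),(790,250),(568,537))]);print(rs)
ax=(r[0]+r[1]-r[2]-r[3]); ax/=np.linalg.norm(ax); ay=np.array([-ax[1],ax[0],0]);print("yaw",np.degrees(np.arctan2(ax[1],ax[0])),"hole model",r.mean(0)-45*ax+45*ay)
ax=(rs[2]+rs[3]-rs[0]-rs[1]); ax/=np.linalg.norm(ax); ay=np.array([-ax[1],ax[0],0]);print("yaw",np.degrees(np.arctan2(ax[1],ax[0])),"hole model",rs.mean(0)-45*ax+45*ay)
E
```

```text
base [[ 471.8 -258.9    8. ]
 [ 443.4 -335.2    8. ]
 [ 366.7 -305.6    8. ]
 [ 395.9 -231.1    8. ]] [ 419.4 -282.7    8. ] [np.float64(80.7942568474176), np.float64(81.42257358681836), np.float64(82.14178173252569), np.float64(80.06521189877715)] -110.4202944012186
handle top [ 418.9 -282.9  138. ]
handle top scene [ 422.6 -282.3  138. ]
base scene [ 423.6 -282.5    8. ] [[ 369.  -304.8    8. ]
 [ 399.7 -229.5    8. ]
 [ 477.4 -260.6    8. ]
 [ 448.4 -334.9    8. ]]
hole [547.1  30.4  95. ] [550.   31.3  95. ]
reader [[ 693.3  122.3   95. ]
 [ 746.2  -52.2   95. ]
 [ 512.4 -121.9   95. ]
 [ 461.7   51.7   95. ]] [np.float64(242.06715650967337), np.float64(182.36239434775135), np.float64(244.00532809010807), np.float64(180.8984306609558)]
[[ 517.5 -120.7   95. ]
 [ 463.9   54.6   95. ]
 [ 694.6  124.4   95. ]
 [ 748.4  -48.7   95. ]]
yaw 16.78131773891207 hole model [547.3  30.1  95. ]
yaw 17.072806511967766 hole model [549.9  32.2  95. ]
```

```bash
python3 - <<'E'
from h import *
np.set_printoptions(precision=3,suppress=True)
w=arm.get_calibration("wrist"); st=arm.read_state()
Rt=R.from_rotvec(st["eef_rot"]).as_matrix(); o,d=ray(w,(317,240))
print("cam in tool",Rt.T@(o-st["position"]), Rt.T@d, Rt)
print(down(np.radians(0)))
for yaw in range(-180,180,30):
  for p in ([421,-282,290],[421,-282,108],[549,31,290],[549,31,160]):
    j=arm.ik(p,down(np.radians(yaw))); print(yaw,p,j)
E
```

```text
cam in tool [  75.411   -0.947 -128.918] [-0.296 -0.     0.955] [[ 0.975  0.221 -0.   ]
 [ 0.221 -0.975  0.001]
 [ 0.    -0.001 -1.   ]]
[2.221 2.221 0.   ]
-180 [421, -282, 290] [-0.742  0.276  1.493  0.     1.372  2.4  ]
-180 [421, -282, 108] [-0.742  0.466  1.757  0.     0.918  2.4  ]
-180 [549, 31, 290] [-0.083  0.358  1.375  0.     1.408  3.059]
-180 [549, 31, 160] [-0.083  0.468  1.578  0.     1.095  3.059]
-150 [421, -282, 290] [-0.742  0.276  1.493  0.     1.372  1.876]
-150 [421, -282, 108] [-0.742  0.466  1.757  0.     0.918  1.876]
-150 [549, 31, 290] [-0.083  0.358  1.375  0.     1.408  2.535]
-150 [549, 31, 160] [-0.083  0.468  1.578  0.     1.095  2.535]
-120 [421, -282, 290] [-0.742  0.276  1.493 -0.     1.372  1.353]
-120 [421, -282, 108] [-0.742  0.466  1.757 -0.     0.918  1.353]
-120 [549, 31, 290] [-0.083  0.358  1.375 -0.     1.408  2.011]
-120 [549, 31, 160] [-0.083  0.468  1.578 -0.     1.095  2.011]
-90 [421, -282, 290] [-0.742  0.276  1.493 -0.     1.372  0.829]
-90 [421, -282, 108] [-0.742  0.466  1.757 -0.     0.918  0.829]
-90 [549, 31, 290] [-0.083  0.358
[... 1420 characters left out ...]

90 [421, -282, 108] [-0.742  0.466  1.757  0.     0.918 -2.312]
90 [549, 31, 290] [-0.083  0.358  1.375  0.     1.408 -1.654]
90 [549, 31, 160] [-0.083  0.468  1.578 -0.     1.095 -1.654]
120 [421, -282, 290] [-0.742  0.276  1.493 -0.     1.372 -2.836]
120 [421, -282, 108] [-0.742  0.466  1.757 -0.     0.918 -2.836]
120 [549, 31, 290] [-0.083  0.358  1.375 -0.     1.408 -2.177]
120 [549, 31, 160] [-0.083  0.468  1.578 -0.     1.095 -2.177]
150 [421, -282, 290] [-0.742  0.276  1.493  0.     1.372  2.924]
150 [421, -282, 108] [-0.742  0.466  1.757  0.     0.918  2.924]
150 [549, 31, 290] [-0.083  0.358  1.375  0.     1.408 -2.701]
150 [549, 31, 160] [-0.083  0.468  1.578  0.     1.095 -2.701]
```

```bash
python3 - <<'E'
from h import *
np.set_printoptions(precision=3,suppress=True)
arm.movep([421,-282.5,235],down(0)); arm.wait(0.3)
st=arm.read_state();w=arm.get_calibration("wrist")
im=arm.read_camera("wrist");cv2.imwrite("pics/w1.png",im[:,:,::-1])
np.save("w1.npy",w,allow_pickle=True)
print(st["time_s"],st["position"],proj(w,[[421,-282.5,138],[421,-282.5,88]]))
E
```

```text
1.875 [ 420.649 -283.069  234.974] [[318.062 248.225]
 [317.882 228.704]]
```

View pics/w1.png

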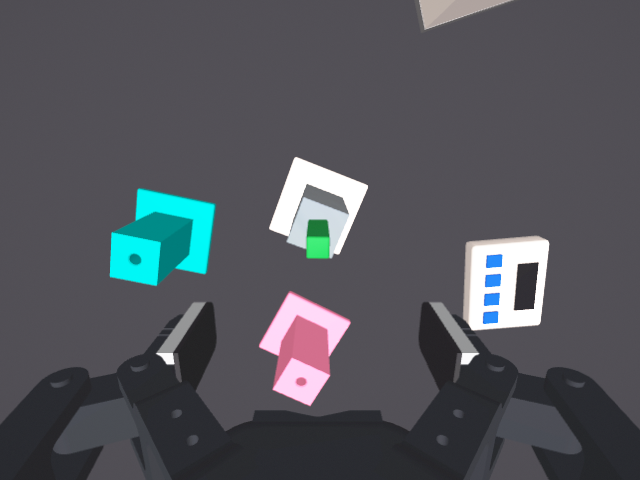

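```bash
python3 - <<'E'
import cv2
t=cv2.imread("pics/w1.png")
cv2.imwrite("pics/w1c.png",cv2.resize(t[180:270,270:370],None,fx=7,fy=7,interpolation=cv2.INTER_CUBIC)[:600])
E
```

```text
(no output)
```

View pics/w1c.png

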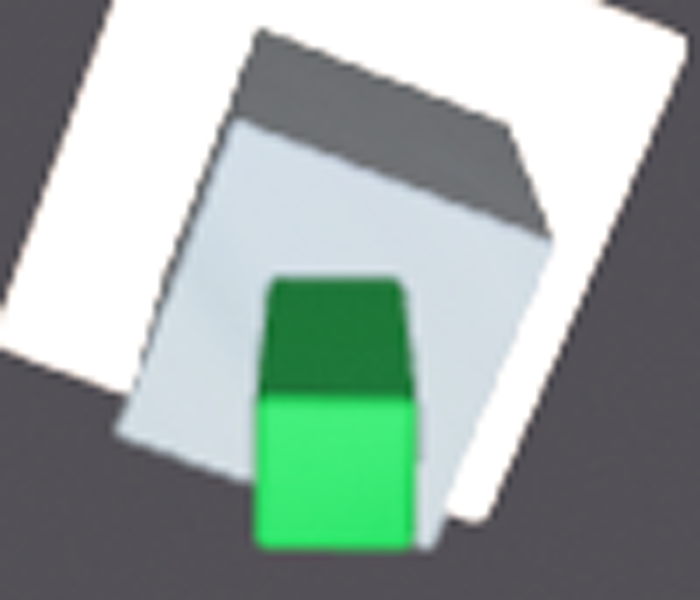

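The enlarged crop confirms the green-handled pin standing in the grey block, with its top face at about (317.5,247). The handle's sides line up with the jaws.

```bash
python3 - <<'E'
from h import *
np.set_printoptions(precision=2,suppress=True)
w=np.load("w1.npy",allow_pickle=True).item()
h=np.array([onz(w,crop(270,180,7,*p),138) for p in((256,397),(414,397),(414,549),(256,549))]);print(h.mean(0),h)
s=np.array([onz(w,crop(270,180,7,*p),88) for p in((235,120),(552,240),(432,550),(115,432))]);print(s.mean(0),s)
E
```

```text
[ 420.57 -281.8   138.  ] [[ 412.98 -274.02  138.  ]
 [ 428.17 -274.03  138.  ]
 [ 428.31 -289.58  138.  ]
 [ 412.82 -289.56  138.  ]]
[ 420.46 -281.9    88.  ] [[ 409.3  -256.15   88.  ]
 [ 445.62 -270.12   88.  ]
 [ 432.23 -308.08   88.  ]
 [ 394.68 -293.24   88.  ]]
```

```bash
python3 - <<'E'
from h import *
np.set_printoptions(precision=2,suppress=True)
arm.set_gripper(50)
arm.line_to([420.6,-282,150],100,down(0)); 
arm.line_to([420.6,-282,108],60); arm.wait(.2)
a=arm.read_state();print(a["position"],a["force"],a["gripper_width"])
arm.set_gripper(10,70);arm.wait(.2)
a=arm.read_state();print(a["position"],a["force"],a["ft_torque"],a["gripper_width"])
im=arm.read_camera("wrist");cv2.imwrite("pics/w2.png",im[:,:,::-1]);print(a["time_s"])
E
```

```text
[ 420.78 -282.14  108.37] [ 0.68 -0.2  -0.35] 49.70777669819219
[ 420.69 -282.09  108.25] [-0.41  0.84  3.63] [ 0.11  0.1  -0.04] 15.203216027573278
5.0167
```

View pics/w2.png

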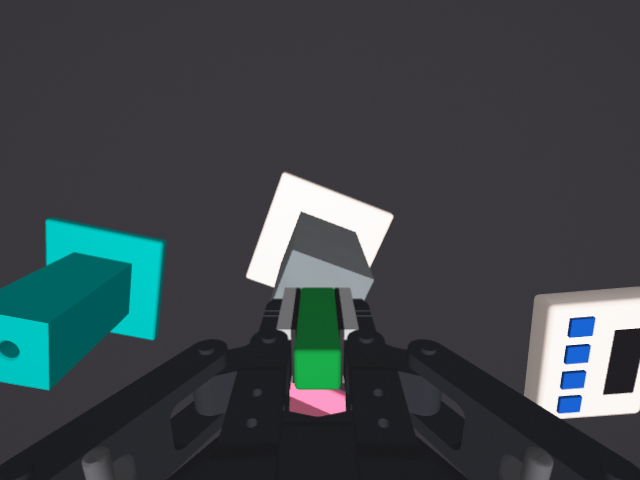

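```bash
python3 - <<'E'
from h import *
np.set_printoptions(precision=2,suppress=True)
arm.line_to([420.6,-282,240],100); arm.wait(.2)
a=arm.read_state();print(a["position"],a["force"],a["ft_torque"],a["gripper_width"])
im=arm.read_camera("wrist");cv2.imwrite("pics/w3.png",im[:,:,::-1])
arm.line_to([548,-5,240],200); arm.line_to([548,5,215],100);arm.wait(.3)
a=arm.read_state();print(a["position"],a["force"],a["ft_torque"],a["gripper_width"])
w=arm.get_calibration("wrist");np.save("w4.npy",w,allow_pickle=True)
im=arm.read_camera("wrist");cv2.imwrite("pics/w4.png",im[:,:,::-1]);print(a["time_s"])
E
```

```text
[ 420.48 -281.92  239.61] [-0.43 -0.48 -1.2 ] [ 0.05 -0.06  0.02] 15.321856708928683
[548.21   4.8  215.49] [ 0.42 -0.3  -0.27] [-0.01  0.04 -0.  ] 15.241909507325722
9.175
```

View pics/w3.png

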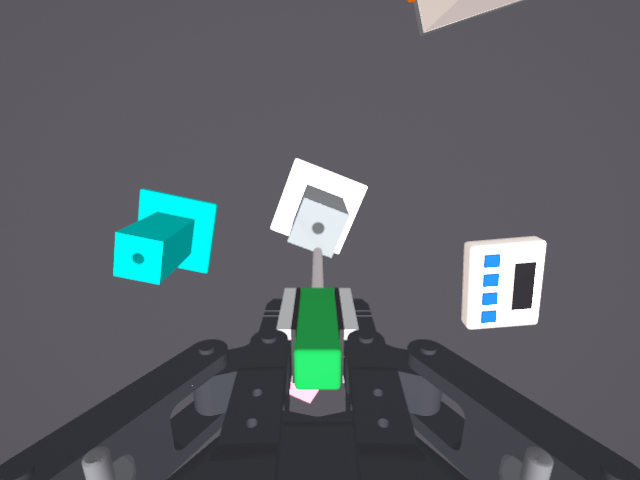

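View pics/w4.png

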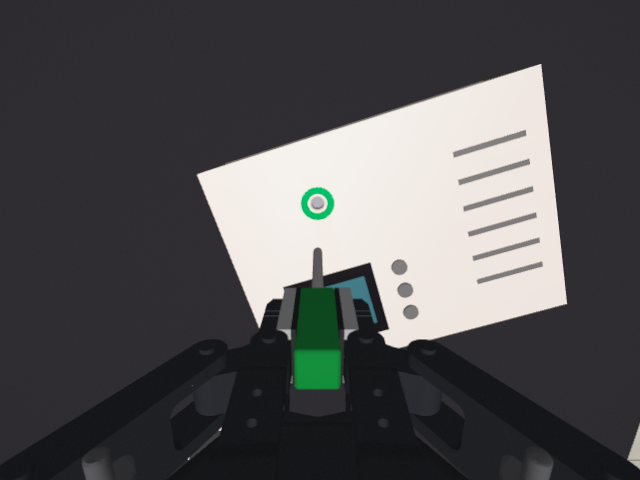

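```bash
python3 - <<'E'
from h import *
t=cv2.imread("pics/w4.png");u=cv2.imread("pics/w3.png")
g=lambda im,x,y:cv2.resize(im[y:y+80,x:x+50],None,fx=7,fy=7,interpolation=cv2.INTER_CUBIC)
cv2.imwrite("pics/w4c.png",np.hstack([g(t,293,180),g(u,293,205)]))
w=np.load("w4.npy",allow_pickle=True).item()
print(proj(w,[548.21,4.8,120.5]), onz(w,(317.5,203.5),95))
E
```

```text
[[317.40975653 249.97130484]] [548.31395609  31.52681807  95.        ]
```

View pics/w4c.png

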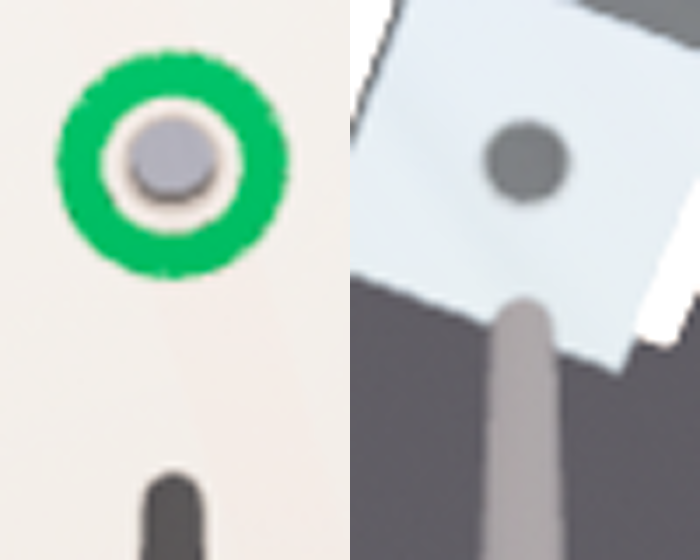

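```bash
python3 - <<'E'
from h import *
np.set_printoptions(precision=2,suppress=True)
arm.line_to([548.2,31.6,196],80);arm.wait(.3)
a=arm.read_state();print(a["position"],a["force"],a["time_s"])
im=arm.read_camera("wrist")
cv2.imwrite("pics/w5.png",cv2.resize(im[180:290,260:380,::-1],None,fx=5,fy=5,interpolation=cv2.INTER_CUBIC))
im=arm.read_camera("top");cv2.imwrite("pics/t5.png",im[:,:,::-1])
E
```

```text
[548.32  31.34 196.23] [-0.29  0.25 -0.32] 10.0833
```

View pics/w5.png

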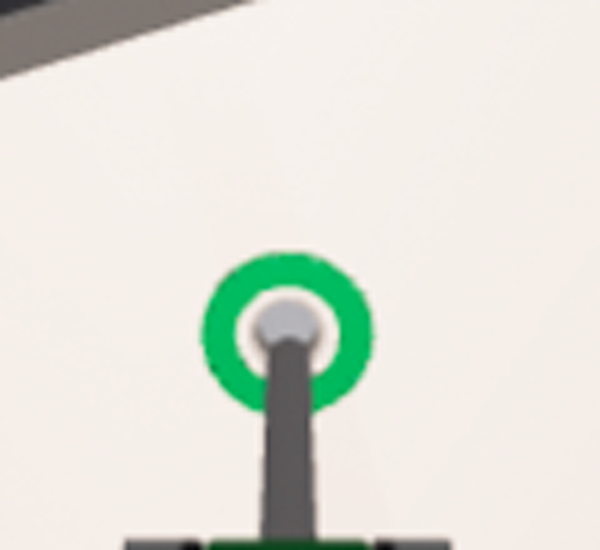

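View pics/t5.png

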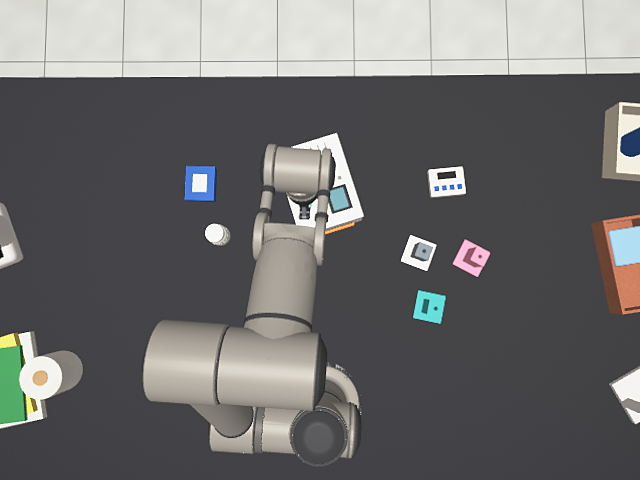

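The wrist view shows the tip, about (318,248), right over the hole inside the green ring. The tray's orange corner, about (340,228), can be seen in the top view. I'll go down under force watch.

```bash
cat > desc.py <<'E'
from h import *
np.set_printoptions(precision=2,suppress=True)
f0=np.mean([arm.read_state()["force"] for _ in range(3)],0)
z=196.; x,y=548.2,31.6; log=[]; touch=None
while z>134:
    z-=1.5 if (touch is None) else .7
    arm.line_to([x,y,z],20 if touch is None else 8)
    a=arm.read_state(); f=a["force"]-f0; log.append((z,a["position"][2],*f))
    if np.linalg.norm(f[:2])>5 or f[2]>11: print("stop force");break
    if z>172 and f[2]>3: print("lid touched?");break
    if touch is None and f[2]>2.2: touch=z; 
    if touch is not None and touch-z>=6.9: print("depth reached");break
arm.wait(.2);a=arm.read_state();print(a["position"],a["force"]-f0,a["time_s"],touch)
for l in log[-16:]: print(np.array(l))
im=arm.read_camera("top");cv2.imwrite("pics/t6.png",cv2.resize(im[120:260,240:440,::-1],None,fx=4,fy=4,interpolation=cv2.INTER_CUBIC))
E
python3 desc.py
```

```text
depth reached
[548.46  31.58 153.55] [-1.45 -1.03  6.21] 18.8833 160.0
[167.5  167.38  -1.46  -1.68   0.66]
[166.   165.89  -1.01  -1.2    0.04]
[164.5  164.37  -1.12  -0.81   0.49]
[163.   162.87  -1.19  -1.     0.84]
[161.5  161.57  -0.61  -1.9   -0.08]
[160.   160.41  -1.11  -1.35   3.65]
[159.3  159.73  -1.26  -0.58   6.15]
[158.6  159.05  -1.63  -0.35   6.24]
[157.9  158.36  -1.5   -0.89   6.47]
[157.2  157.7   -1.28  -1.09   6.64]
[156.5  157.06  -1.45  -0.7    7.  ]
[155.8  156.32  -1.04  -0.97   7.32]
[155.1  155.64  -1.37  -2.24   6.99]
[154.4  154.91  -2.37  -1.94   6.21]
[153.7  154.22  -1.66  -1.02   6.64]
[153.   153.53  -0.87  -0.9    7.28]
```

View pics/t6.png

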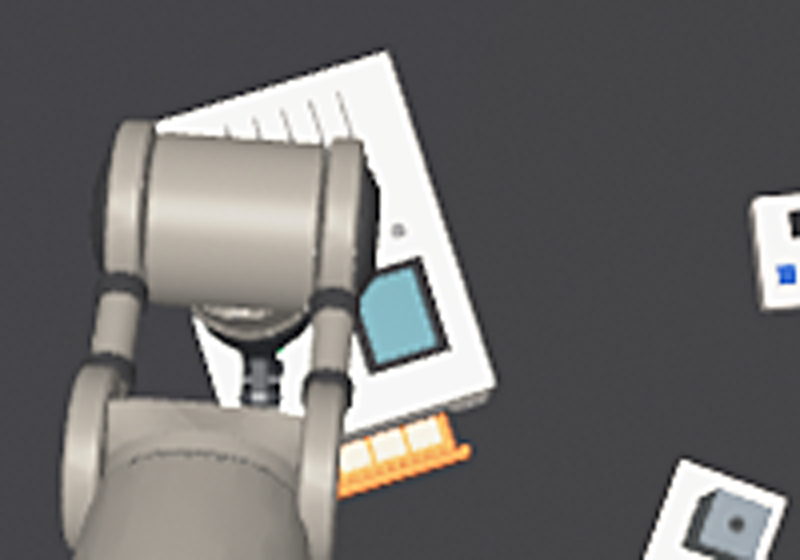

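The top view shows the tray with slides coming out at crop (410,455). I'll hold the pin down and check that the tray is fully out.

```bash
python3 - <<'E'
from h import *
np.set_printoptions(precision=2,suppress=True)
arm.wait(1.8)
a=arm.read_state();print(a["position"],a["force"],a["time_s"],a["gripper_width"])
im=arm.read_camera("top");cv2.imwrite("pics/t7.png",cv2.resize(im[120:260,240:440,::-1],None,fx=4,fy=4,interpolation=cv2.INTER_CUBIC))
t=arm.get_calibration("top")
# expected outer top edge right corner of tray front for extents
ax=np.array([np.cos(np.radians(16.9)),np.sin(np.radians(16.9)),0]);ay=np.array([-ax[1],ax[0],0])
hole=np.array([548.2,31.6,95]); C=hole+45*ax-45*ay; C[2]=0
for e in(22,35,41,45):
  for ff in (120,128):
    p=C-(ff+e)*ax-65*ay; p[2]=35
    q=proj(t,p)[0]; print(e,ff,(q-[240,120]+.5)*4-.5)
E
```

```text
[548.48  31.56 153.56] [-0.59  1.    5.93] 20.7333 15.163926363492903
22 120 [462.72 434.94]
22 128 [466.17 445.72]
35 120 [468.33 452.46]
35 128 [471.78 463.25]
41 120 [470.92 460.55]
41 128 [474.38 471.35]
45 120 [472.65 465.95]
45 128 [476.11 476.75]
```

View pics/t7.png

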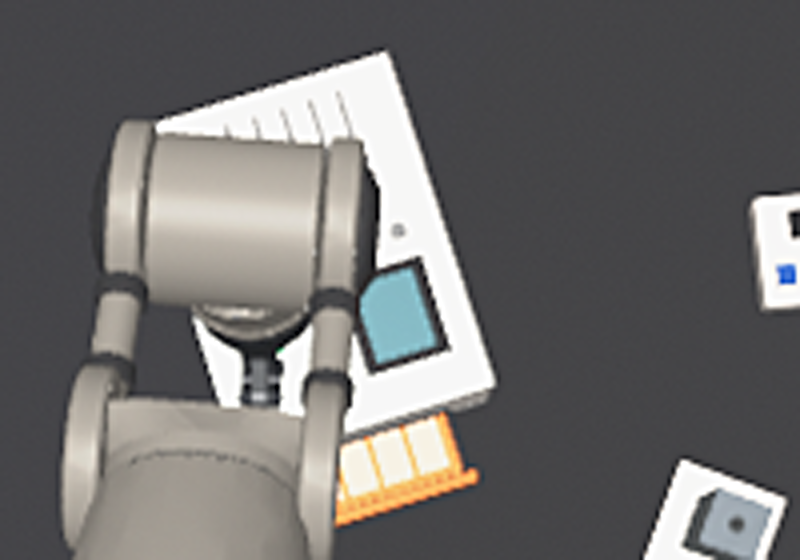

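```bash
python3 - <<'E'
from h import *
np.set_printoptions(precision=2,suppress=True)
arm.wait(.8)
im=arm.read_camera("top");cv2.imwrite("pics/t8.png",cv2.resize(im[120:260,240:440,::-1],None,fx=4,fy=4,interpolation=cv2.INTER_CUBIC))
arm.line_to([548.2,31.6,205],60)
arm.line_to([548.2,31.6,240],100);arm.line_to([420.6,-282,240],200);arm.wait(.3)
a=arm.read_state();print(a["position"],a["force"],a["time_s"],a["gripper_width"])
w=arm.get_calibration("wrist");im=arm.read_camera("wrist")
cv2.imwrite("pics/w9.png",cv2.resize(im[180:290,260:380,::-1],None,fx=5,fy=5,interpolation=cv2.INTER_CUBIC))
print(onz(w,(317.6,227.7),88))
im=arm.read_camera("top");cv2.imwrite("pics/t9.png",cv2.resize(im[120:260,240:440,::-1],None,fx=4,fy=4,interpolation=cv2.INTER_CUBIC))
E
```

```text
[ 420.75 -281.73  240.02] [ 0.2  -0.34 -0.28] 25.2917 15.400639283465425
[ 420.9  -281.65   88.  ]
```

View pics/w9.png

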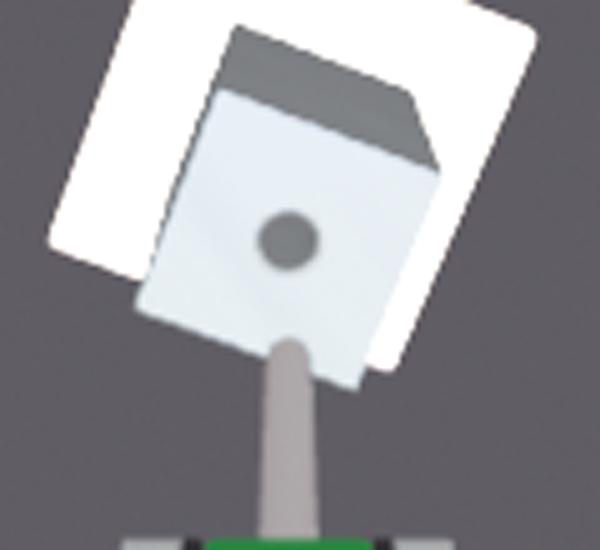

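View pics/t9.png

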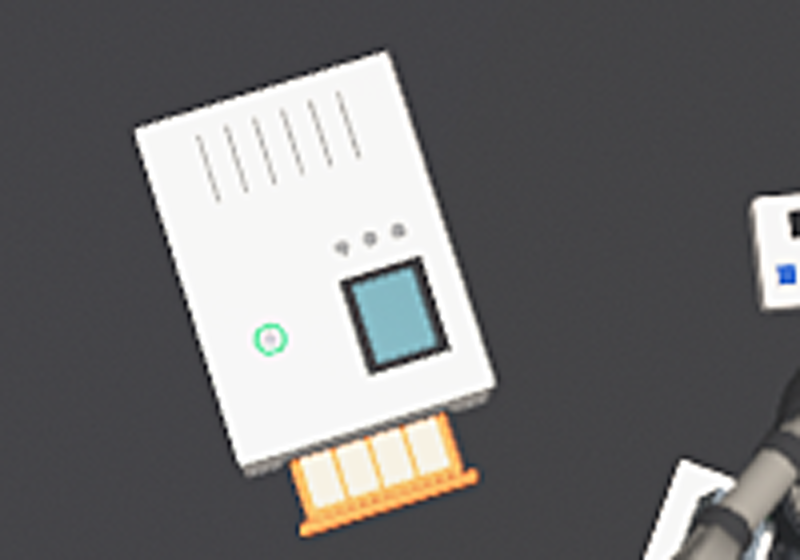

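The tray has stayed fully out, with its front at crop (390,505). The wrist view shows the tip at (318,248) lined up with the stand mouth at (317.5,228), the same as just after extraction. I'll insert it with force watch.

```bash
python3 - <<'E'
from h import *
np.set_printoptions(precision=2,suppress=True)
x,y=420.7,-281.9
arm.line_to([x,y,195],80);arm.wait(.2)
f0=np.mean([arm.read_state()["force"] for _ in range(3)],0)
z=195.;ok=False
while z>105.5:
    z-=4 if z>114 else .7
    arm.line_to([x,y,z],50 if z>114 else 10); a=arm.read_state();f=a["force"]-f0
    if f[2]>4 or np.linalg.norm(f[:2])>8: break
print(z,a["position"],f,a["time_s"])
E
```

```text
107.49999999999999 [ 420.8  -281.98  108.23] [-2.76  1.43  6.08] 33.1083
```

Seated at the same height as at the grasp (108.2). I'll release and retreat.

```bash
python3 - <<'E'
from h import *
np.set_printoptions(precision=2,suppress=True)
arm.set_gripper(50);arm.wait(.2)
arm.line_to([420.7,-281.9,160],60);arm.line_to([420.7,-281.9,235],150);arm.wait(.3)
w=arm.get_calibration("wrist");im=arm.read_camera("wrist");np.save("w10.npy",w,allow_pickle=True)
cv2.imwrite("pics/w10.png",cv2.resize(im[180:270,270:370,::-1],None,fx=6,fy=6,interpolation=cv2.INTER_CUBIC))
print(proj(w,[[420.6,-281.9,138],[420.6,-281.9,88],[412.6,-289.9,138]]),arm.read_state()["position"])
arm.movep([250,-480,260],down(0)); 
im=arm.read_camera("top");cv2.imwrite("pics/t10.png",im[:,:,::-1])
im=arm.read_camera("scene");cv2.imwrite("pics/s10.png",im[:,:,::-1])
a=arm.read_state();print(a["time_s"],a["force"])
E
```

```text
[[317.86 249.75]
 [317.77 230.  ]
 [306.17 260.79]] [ 420.56 -281.8   234.45]
36.8833 [0.35 0.31 0.21]
```

View pics/w10.png

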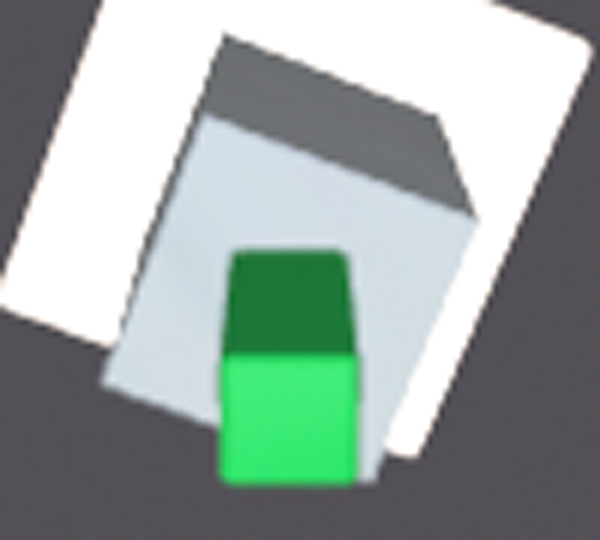

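View pics/t10.png

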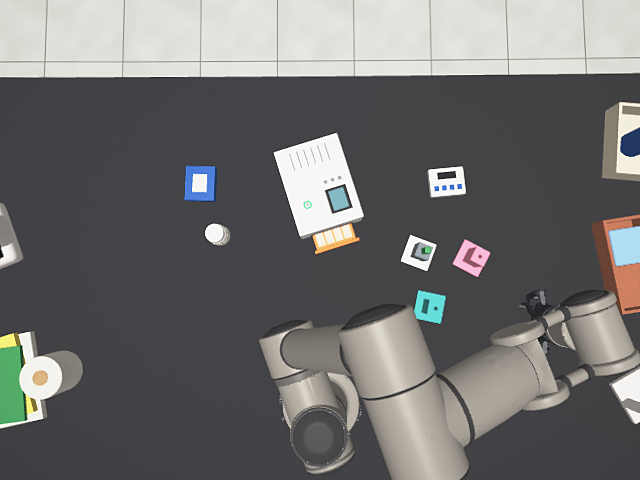

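View pics/s10.png

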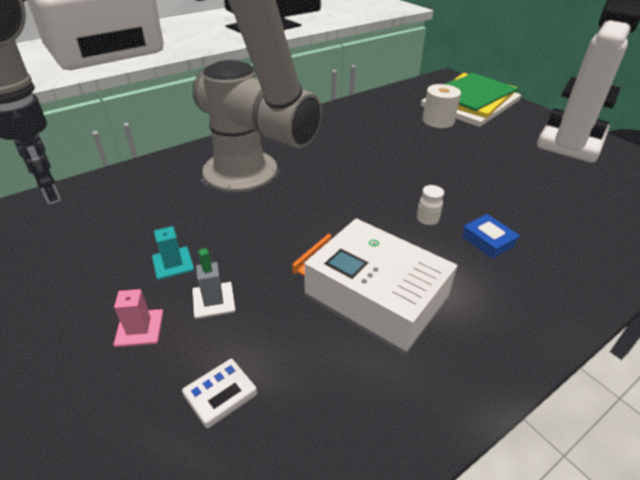

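The pin is home and upright. Its handle looks the same as at the start, at top (426,250) and scene (206,262). The tray is out and the bystanders are where they were.

```bash
python3 -c "
from plant import arm
arm.wait(.3);arm.job_done();print(arm.read_state()['time_s'])"
```

```text
the job is handed in; nothing more can be done
the job is handed in; nothing more can be done
```

The tray is released and fully out, the pin is back home in its grey stand, and the job is handed in. The clock stood at about 37 s at the last check, against the 64 s limit.

- **Releasing the tray:** I drew the pin from its stand and lowered it straight through the green-ringed hole. The tip met the catch about 30 mm below the lid. I pushed about 7 mm further and held it there until the tray was out. The vertical force peaked at about 7.3 N, well under the 20 N limit.
- **Tray:** in the top camera the tray front's corner sits where a 45 mm extension should put it. It stayed out after I withdrew the pin.
- **Pin:** it seated at the same gripper height as when I grasped it (108.2 mm). In the wrist picture after release, the handle stands upright and centred in the stand, as it did at the start.
- **Bystanders:** the jar, slide box and counter look unmoved in the before and after pictures. The gripper is open and clear of everything.

No check failed. The scene and top cameras put the stand and hole 3–4 mm apart, so I used the wrist camera's values. Those agreed with where the pin tip was seen to within about a millimetre.

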